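# Set the sample rack's pointer to the vial

### The job

The pointer on the sample rack is parked at the empty end; it must show which sample goes under the microscope next, and that is the small vial with the white cap. Lift the pointer by its knob out of its notch, move it along the rail and let it drop fully into the notch opposite the vial, leaving the vial standing where it is.

Things in the scene. Friction and masses are not known exactly. Their poses are not given: they have to be found in the camera images.
- rack: Fixed grey rack plate 130x256x12 mm; origin: centre of underside, on the bench. y runs along its notched steel rail (at x = -40), x from rail to bottles. Notches every 44 mm: y = +88 (parking, no recess), +44, 0, -44, -88; the last four lie opposite recesses at x = +30, which hold the vial and 3 black-capped bottles (33 mm across, up to 66 tall). Notch 14 mm wide, teeth 37 mm above the bench.
- vial: Small loose vial with ribbed white cap, 26 mm across, 54 mm tall, slimmer and shorter than the three black-capped bottles; upright in one of the rack's four recesses (36 mm across, 5 mm deep; which one varies). Origin: centre of its underside, 7 mm above the bench.
- knob_grip (a point): Middle of the pointer's black knob, 70 mm above the bench when seated, over the rail; axes as the rack's. Knob: 16 mm along the rail, 24 across, 34 tall (17 above and below this point); pinch its 16 mm width, fingers closing along the rail, clear of the bottles. Below: 10 mm stem, flat pointer 43 mm long towards the bottles, cross pin in the notch. About 130 g; starts in the parking notch.
- pointer_lift (a joint): How far the pointer is lifted, m: 0 = fully down in a notch; above 0.019 it passes over the teeth; upper stop 0.032. It slides along the rail without turning, with little friction, and falls by its own weight: let go within 12 mm of a notch's middle it drops into it down the sloping tooth flanks.

How it is judged:
By the outcome, as a careful person would: the job done as asked, in the order asked, and still so for the second after the job is handed in, with the robot touching nothing.
It also fails if it takes over 30 s, if anything falls off the work surface, if the arm or the gripper's body presses on something with over 40 N, if the wrist force passes 120 N, or if a joint passes its speed limit or range.

### The arm

A 7-joint arm with a two-finger parallel gripper is mounted at the origin on a cart in front of the work surface, level with it; the furniture and walls round the work are solid. World frame = base frame: x ahead of the robot, y to its left, z up, the work surface at z = 0. Lengths are in m, angles in rad, forces in N, time in s.
With the tool pointing down it reaches from about 0.425 to 0.825 m from the base axis. Payload 3.6 kg.
Tool frame: the origin (TCP) lies where the fingers leave the gripper's body, on its centre line; the fingertips stand 73 mm ahead of it and the grasp point (between the pads) lies 54 mm ahead of it; x points along the fingers, y is the direction in which the jaws open and shut, and the axes are right-handed (so a half turn about x gives the same grasp; the last joint's range is limited). The gripper opens to 85 mm and grips with 20 to 120 N. Pads are 22 mm wide; open, the fingers measure 114 mm over their backs; the gripper's body (76 mm by 85 mm) begins 54 mm behind the grasp point. The pads swing forward as they close: fully open they stand 13 mm farther back than shut.
Start: joints at [-1.313, 0.615, -0.013, 1.423, 0.008, 1.103, -0.04], TCP at [0.182, 0.624, 0.304] pointing down, gripper open.
Joint ranges: [-3.12, 3.12], [-0.3, 2.06], [-1.34, 1.32], [0.26, 2.42], [-1.36, 4.5], [0.01, 1.98], [-2.84, 2.84]. Speed limits (rad/s): [2.79, 2.79, 3.14, 3.14, 3.14, 3.14, 3.14].

### API

Orientations are given as a unit quaternion [x, y, z, w].
In Python, from station import arm, snapshot, camera_info, ticket gives the robot as it stands. Calls block until the motion is done:
- arm.movep(position, orientation): joint-space move of the TCP to a pose.
- arm.line_to(position, velocity=0.15, ori=None): straight line of the TCP; ori=None keeps the orientation; velocity is the mean speed in m/s.
- arm.move_j(angles): joint-space move.
- arm.move_gripper(opening, effort=None): opening from 0.0 (shut) to 1.0 (fully open); effort is the grip in N (None keeps the last); returns when the fingers have stopped.
- arm.pause(seconds).
- arm.ik(position, orientation): joint angles nearest the present ones, or None.
- snapshot(name): name is "side" or "top" or "wrist"; returns the picture (384x512x3 uint8, blue, green, red); there is no depth.
- camera_info(name): a dict with "fx", "fy", "cx", "cy" (pixels), "R" (3x3) and "t" (3): a world point X has camera coordinates R X + t; the wrist camera has in their place "T_tool_cam" (4x4, takes a point from camera to tool coordinates, whose origin is the TCP and whose axes are the tool frame's). Camera axes: x right, y down, z forward; pixel columns grow to the right and rows downward; lengths in m; the calibration is good to about 2 mm. A picture is of the moment at which its call begins: read the wrist's pose just before it. camera_info takes no time and is no camera call.
A pose or a line that the arm cannot do raises arm.MotionError and nothing moves.
- ticket.finish_job(): hands the job in, once; it reports no verdict.
Readings, each from a call of its own:
- arm.read_time(): time.
- arm.read_joint_positions(): joint angles.
- arm.read_dq(): joint speeds.
- arm.read_effort(): joint torques, N m.
- arm.read_tool_pos(): TCP position.
- arm.read_eef_rot(): TCP orientation.
- arm.read_ft_force(): force on the tool from outside, world axes, zero at the start.
- arm.read_wrist_torque(): the same for the moment, N m.
- arm.read_opening(): opening from 0.0 (shut) to 1.0 (fully open).
Only numpy, scipy, OpenCV 4.12 (cv2) and the standard library are available. Lean on these libraries where they do the work, as an engineer would, in place of code of your own. Each camera call takes 0.05 s, during which the arm holds its last target. There are 200 camera calls.

## Working session

There is one attempt and no reset: what is moved stays moved. The work goes in short steps, each a Python script; the robot and the scene stay as the last script left them, time stands still between calls to the robot, and variables do not carry over. Pictures are saved under pics/ and viewed, about 8 in all and at most 12, crops included, and the job is handed in when it is done.

```bash
mkdir -p pics
python3 - <<'E'
from station import arm,snapshot,camera_info
import cv2,numpy as np
for n in("top","side"):
    im=snapshot(n);cv2.imwrite(f"pics/{n}0.png",im)
    c=camera_info(n);print(n,c["fx"],c["cx"],c["cy"],-np.array(c["R"]).T@c["t"],np.round(c["R"],3).tolist())
print(arm.read_time(),arm.read_eef_rot(),camera_info("wrist"))
E
```

```text
top 446.34719853445847 264.5031565251737 197.63011812759123 [ 0.48645948 -0.21656335  0.91600148] [[0.03, -1.0, -0.009], [-0.996, -0.029, -0.089], [0.089, 0.011, -0.996]]
side 353.33372978608463 257.0876381561202 187.07699479992186 [ 0.40624511 -0.90062158  0.51655166] [[0.975, -0.22, -0.015], [-0.134, -0.536, -0.833], [0.175, 0.815, -0.552]]
0.1 [ 0.0991692   0.70011299 -0.10079944  0.69989052] {'fx': 267.2437638927754, 'fy': 267.2437638927754, 'cx': 255.5909063314256, 'cy': 190.43221937407702, 'T_tool_cam': array([[-5.33939593e-04, -3.25291878e-01,  9.45613509e-01,
        -6.98990810e-02],
       [ 9.99999857e-01, -1.59260485e-04,  5.09863036e-04,
        -6.01186626e-06],
       [-1.52554383e-05,  9.45613647e-01,  3.25291917e-01,
        -8.36333561e-02],
       [ 0.00000000e+00,  0.00000000e+00,  0.00000000e+00,
         1.00000000e+00]])}
```

View pics/top0.png

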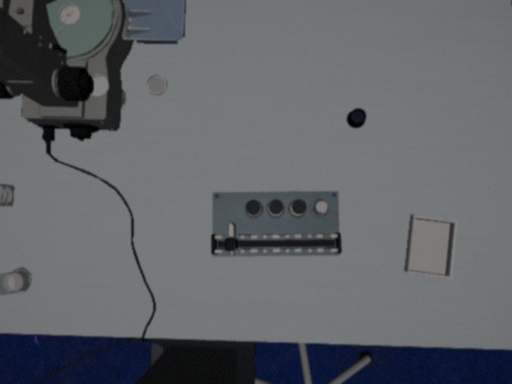

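View pics/side0.png

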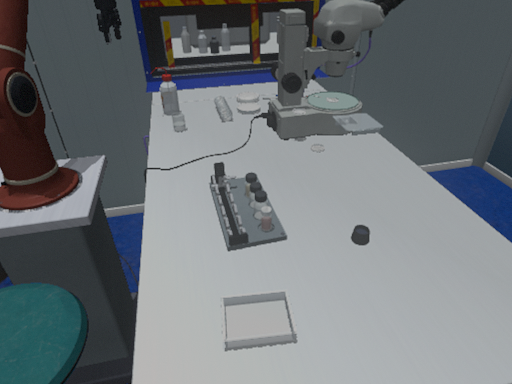

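The top view shows the rack at columns 213–340, rows 191–256, and the knob at (231,244). The white cap is at (321,207), in the rightmost recess (y = -88), and the side view agrees. Next I'll turn these pixels into positions.

```bash
cat > h.py <<'E'
import numpy as np,cv2
from station import arm,snapshot,camera_info
def ray(n,uv,z):
    c=camera_info(n)
    if n=="wrist": raise ValueError
    R=np.array(c["R"]);o=-R.T@c["t"]
    d=R.T@[(uv[0]-c["cx"])/c["fx"],(uv[1]-c["cy"])/c["fy"],1]
    return o+d*(z-o[2])/d[2]
E
python3 - <<'E'
from h import *
im=cv2.imread("pics/top0.png");g=im.astype(int)
sub=im[180:265,200:355];print(im[200,225],im[180,225],im[244,231],im[207,321],im[230,300])
cv2.imwrite("pics/topc.png",cv2.resize(sub,None,fx=5,fy=5,interpolation=cv2.INTER_CUBIC))
for nm,uv,z in[("corner",(213,192),.012),("corner",(338.5,191),.012),("cap1",(254,207.5),.07),("cap3",(298,207.5),.07),("vial",(321,207),.061),("knob",(231,244),.087)]:
    print(nm,ray("top",uv,z).round(4))
E
```

```text
[87 83 76] [122 122 117] [21 20 17] [120 122 128] [85 82 74]
corner [ 0.5753 -0.1012  0.012 ]
corner [ 0.5848 -0.3564  0.012 ]
cap1 [ 0.5423 -0.1877  0.07  ]
cap3 [ 0.5447 -0.2712  0.07  ]
vial [ 0.5476 -0.3158  0.061 ]
knob [ 0.4723 -0.1479  0.087 ]
```

View pics/topc.png

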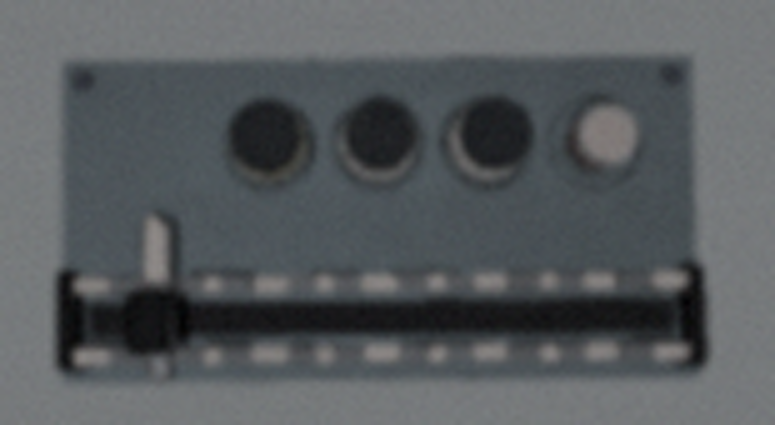

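The corner spacing is 255 mm and the yaw about 0.037 rad. The knob and vial fall within 3 mm of where the rack pose predicts. I'll hover and check with the wrist camera.

```bash
cat >> h.py <<'E'
from scipy.spatial.transform import Rotation as Ro
yaw=.037
def rk(x,y,z): # rack -> world
    c,s=np.cos(yaw),np.sin(yaw)
    return np.array([.515+c*x-s*y,-.2312+s*x+c*y,z])
def quat(sign):
    x=np.array([0,0,-1.]);y=sign*np.array([-np.sin(yaw),np.cos(yaw),0]);
    return Ro.from_matrix(np.column_stack([x,y,np.cross(x,y)])).as_quat()
def wproj(uv,z,p,q):
    c=camera_info("wrist");T=np.array(c["T_tool_cam"]);R=Ro.from_quat(q).as_matrix()
    o=R@T[:3,3]+p;d=R@T[:3,:3]@[(uv[0]-c["cx"])/c["fx"],(uv[1]-c["cy"])/c["fy"],1]
    return o+d*(z-o[2])/d[2]
def wpix(X,p,q):
    c=camera_info("wrist");T=np.array(c["T_tool_cam"]);R=Ro.from_quat(q).as_matrix()
    v=T[:3,:3].T@(R.T@(X-p)-T[:3,3]);return v[:2]/v[2]*c["fx"]+[c["cx"],c["cy"]]
E
python3 - <<'E'
from h import *
print(Ro.from_quat(arm.read_eef_rot()).as_matrix().round(2).tolist())
P=rk(-.04,.088,.25)
for s in(1,-1): 
    j=arm.ik(P,quat(s));print(s,None if j is None else np.round(j,2))
    e=arm.ik(rk(-.04,-.088,.15),quat(s));print(None if e is None else np.round(e,2))
j0=np.array(arm.read_joint_positions())
c=[s for s in(1,-1) if arm.ik(P,quat(s)) is not None]
s=min(c,key=lambda s:np.abs(np.array(arm.ik(P,quat(s)))-j0).max());print("sign",s)
arm.movep(P,quat(s));arm.move_gripper(.5)
p,q=arm.read_tool_pos(),arm.read_eef_rot()
im=snapshot("wrist");cv2.imwrite("pics/w1.png",im)
print(p,q,arm.read_time(),"knob top expected",wpix(rk(-.04,.088,.087),p,q),arm.read_opening())
np.savez("w1.npz",p=p,q=q)
E
```

```text
[[-0.0, 0.28, 0.96], [-0.0, 0.96, -0.28], [-1.0, -0.0, 0.0]]
1 [ 0.08  0.45  0.25  1.94 -0.16  0.77  2.03]
[ 0.5   0.69  0.09  1.8  -0.09  0.65  2.25]
-1 [-0.44  0.7   1.15  1.96 -0.77  1.01 -0.46]
[ 0.16  0.79  0.67  1.82 -0.67  0.78 -0.36]
sign -1
[ 0.47178448 -0.14472687  0.24999566] [ 0.70699068  0.01309452 -0.7069801   0.01310922] 3.5333 knob top expected [255.63033207 194.61092236] 0.500639294825164
```

View pics/w1.png

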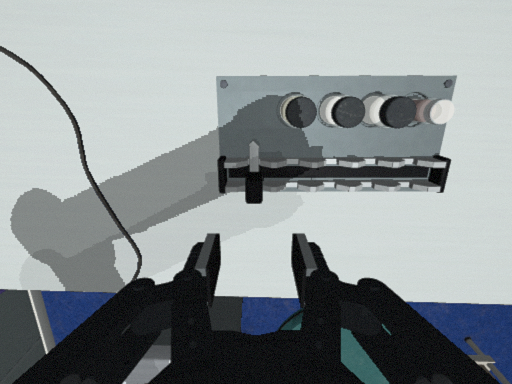

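The wrist view shows the knob top centred near (254,195), against a predicted (255.6,194.6), so they match to about 1 mm. The vial is again in the last recess, with its cap at (440,111). I'll grasp and lift.

Run:
```python
from h import *
d=np.load("w1.npz");p,q=d["p"],d["q"]
a=wproj((217.5,77),.012,p,q);b=wproj((456.5,75.5),.012,p,q);v=wproj((440,111),.061,p,q);k=wproj((254.2,195),.087,p,q)
print(a,b,np.linalg.norm(a-b),"yaw",np.arctan2(b[0]-a[0],a[1]-b[1]),"vial",v,rk(.03,-.088,.061),"knob",k,rk(-.04,.088,.087))
arm.move_gripper(.46)
arm.line_to(rk(-.04,.088,.126),.12)
print("down",arm.read_ft_force())
arm.move_gripper(0,40)
print("grip",arm.read_opening(),arm.read_ft_force(),arm.read_tool_pos())
arm.line_to(rk(-.04,.088,.126+.026),.06)
print("lift",arm.read_opening(),arm.read_ft_force(),arm.read_tool_pos(),arm.read_time())
cv2.imwrite("pics/s2.png",cv2.resize(snapshot("side")[140:260,180:320],None,fx=5,fy=5,interpolation=cv2.INTER_CUBIC))
```

```text
[ 0.57605023 -0.10027598  0.012     ] [ 0.58691389 -0.35373236  0.012     ] 0.25368909201793705 yaw 0.042835820289775936 vial [ 0.55129687 -0.31320747  0.061     ] [ 0.54823472 -0.31803002  0.061     ] knob [ 0.47133971 -0.14342934  0.087     ] [ 0.47177212 -0.14473989  0.087     ]
down [0.26291338 0.00362735 0.84482334]
grip 0.18518371318175875 [-0.70278853  0.91318868  4.7806494 ] [ 0.47206442 -0.14461443  0.12660764]
lift 0.18118133070233947 [ 1.19301169 -0.13028894 -1.27652425] [ 0.47193457 -0.14472325  0.15216594] 5.8417
```

View pics/s2.png

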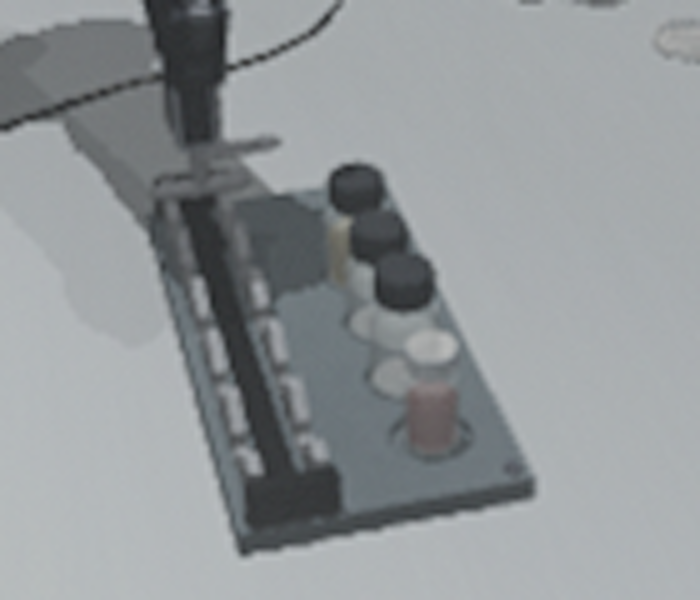

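The pointer is lifted, with the pin clear of the teeth (crop 205,183). The opening of 15.4 mm matches the knob width, and the wrist reads 1.3 N, which matches 130 g. I'll carry it 176 mm along the rail and lower it.

Run:
```python
from h import *
T=lambda z:rk(-.04,-.088,z)+[.0005,.0008,0]
arm.line_to(T(.152),.08)
print("slid",arm.read_ft_force(),arm.read_opening(),arm.read_time())
for z in(.144,.137,.130):
    arm.line_to(T(z),.04);f=arm.read_ft_force();print(z,f,arm.read_tool_pos())
    if np.linalg.norm(f)>20: print("stop");break
cv2.imwrite("pics/s3.png",cv2.resize(snapshot("side")[140:260,180:320],None,fx=5,fy=5,interpolation=cv2.INTER_CUBIC))
```

```text
slid [ 2.26052143  0.00514112 -1.86659257] 0.17776307256236912 8.2333
0.144 [ 2.3137743  -0.07497427 -1.55915657] [ 0.47883315 -0.31950284  0.14354226]
0.137 [ 3.17489814  0.01802908 -1.0765407 ] [ 0.47881903 -0.31964419  0.1366465 ]
0.13 [ 3.06516123 -0.08473963 -1.42061036] [ 0.47881924 -0.31970218  0.12969848]
```

View pics/s3.png

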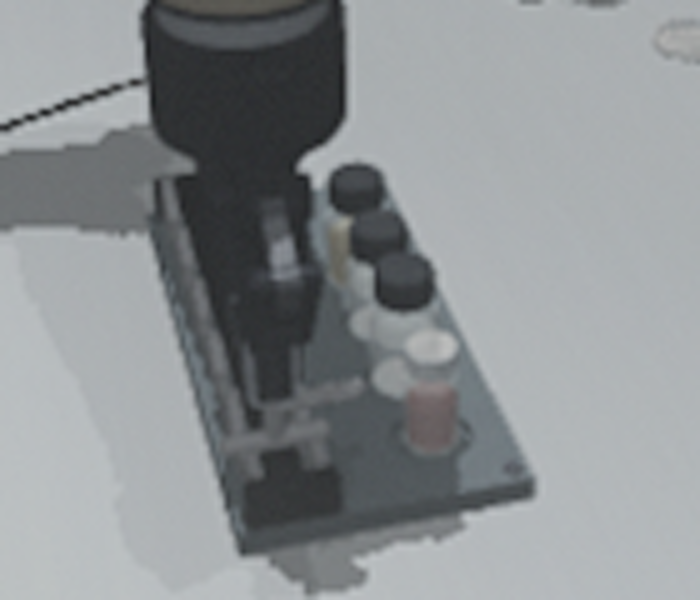

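The pin reached a lift of about 4 mm at the last notch with no vertical contact force, so it is inside the notch. I'll release, retreat and check.

Run:
```python
from h import *
arm.move_gripper(.44);arm.pause(.3)
print(arm.read_ft_force(),arm.read_opening())
p=np.array(arm.read_tool_pos());arm.line_to(p+[0,0,.13],.12);arm.pause(.3)
p,q=arm.read_tool_pos(),arm.read_eef_rot()
w=snapshot("wrist");print(arm.read_time(),wpix(rk(-.04,-.088,.087),p,q))
a=cv2.resize(snapshot("side")[170:260,190:300],None,fx=4,fy=4,interpolation=cv2.INTER_CUBIC)
b=cv2.resize(w[60:220,155:315],(360,360))
cv2.imwrite("pics/f4.png",np.hstack([a,b]))
```

```text
[ 0.73063905 -0.43987127  0.51114715] 0.4375753441825281
11.5083 [256.56307029 191.4494377 ]
```

View pics/f4.png

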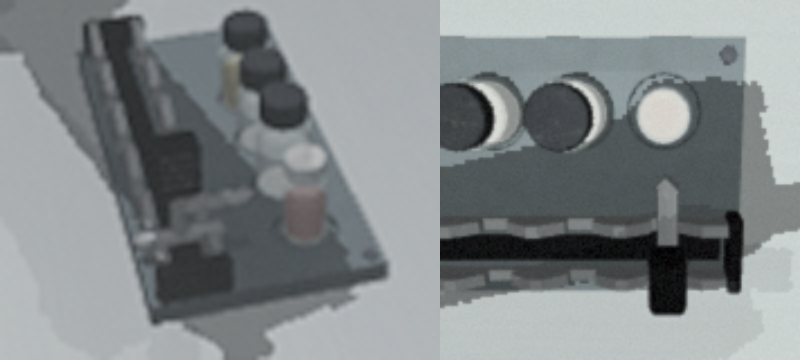

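The wrist crop shows the knob in line with the vial within about 1 mm, and the vial is standing in its recess. I'll check the seated height numerically by comparing the knob's top edge in the side view with the seated parked picture.

Run:
```python
from h import *
c=camera_info("side");R=np.array(c["R"]);t=np.array(c["t"])
def pr(X):
    v=R@X+t;return v[:2]/v[2]*c["fx"]+[c["cx"],c["cy"]]
fin=np.mean([snapshot("side").astype(float).mean(2) for _ in range(6)],0)
ini=cv2.imread("pics/side0.png").astype(float).mean(2)
cv2.imwrite("pics/fin_side.png",fin)
for n,im,y in(("parked",ini,.088),("final",fin,-.088)):
    print(n,"near face (y-8mm) bottom z=.053->",[pr(rk(-.04,y-.008,z)).round(2).tolist() for z in(.053,.057)],"top centre z .087/.091",[pr(rk(-.04,y,z)).round(2).tolist() for z in(.087,.091)])
    u,v=pr(rk(-.04,y-.008,.053));u=int(round(u));v=int(round(v))
    print(im[v-16:v+8,u-1:u+2].mean(1).round().astype(int).tolist(),"rows from",v-16)
ys=[slice(150,260),slice(190,300)]
a=[cv2.resize(np.clip(im[s0:s0+60,x0:x0+70]*1.6,0,255).astype(np.uint8),None,fx=5.5,fy=5.5,interpolation=cv2.INTER_CUBIC) for im,s0,x0 in((ini,150,190),(fin,190,205))]
cv2.imwrite("pics/f5.png",np.hstack(a))
```

```text
parked near face (y-8mm) bottom z=.053-> [[219.47, 177.63], [219.35, 176.26]] top centre z .087/.091 [[217.89, 164.19], [217.76, 162.76]]
[130, 52, 59, 59, 59, 62, 60, 62, 59, 60, 59, 60, 61, 54, 67, 84, 86, 85, 85, 85, 85, 86, 94, 100] rows from 162
final near face (y-8mm) bottom z=.053-> [[233.85, 220.73], [233.75, 219.22]] top centre z .087/.091 [[232.2, 205.37], [232.1, 203.79]]
[49, 49, 50, 52, 56, 52, 55, 56, 54, 57, 53, 56, 52, 48, 66, 88, 93, 92, 91, 91, 92, 91, 92, 95] rows from 205[ WARN:0@7.089] global loadsave.cpp:1063 imwrite_ Unsupported depth image for selected encoder is fallbacked to CV_8U.
```

View pics/f5.png

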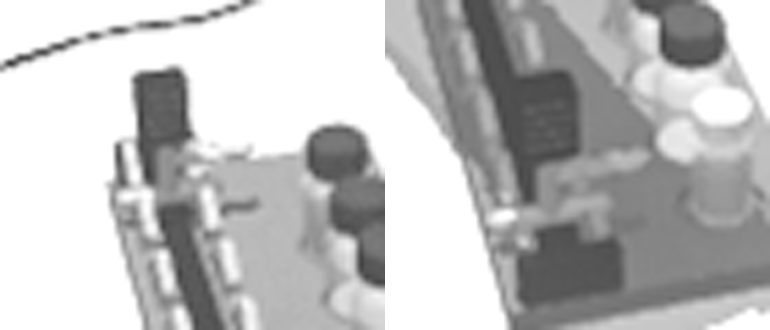

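The knob's lower edge lies 1.6 px above the prediction when parked (seated) and 1.7 px above it now. A 4 mm lift would show as 1.5 px, so the pointer is fully seated. The gripper is clear, so I'll hand in.

```bash
python3 -c "
from station import ticket,arm
print(arm.read_time());ticket.finish_job()"
```

```text
11.8583
the job is handed in; nothing more can be done
```

The pointer now sits in the y = -88 notch, opposite the white-capped vial. I gripped it by the knob, lifted it 26 mm, carried it 176 mm along the rail, lowered it to about 4 mm above seated and let it drop. The job was handed in at 11.9 s, with the gripper open and raised 130 mm clear.

- **Alignment:** the wrist camera puts the knob within about 1 mm of its target along the rail.
- **Seating:** in the side view the knob's lower edge sits at the seated height to about 0.1 px, where 4 mm would show as 1.5 px.
- **Vial and bottles:** the vial and the three black-capped bottles still stand in their recesses.
- **Forces:** the readings I took stayed below 5 N. I did not log them continuously.
- **Disagreement:** before the move, the wrist-camera estimate of the vial differed by about 5 mm from the rack pose. The first top-camera estimate agreed within 3 mm. All views showed the vial in the same recess, so the choice of notch was not affected.

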